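# Switch off the blue-light viewer and raise its counterweighted amber shield

## Task

Open the blue-light plate viewer so that the culture dish inside can be got at. The amber shield must not come up while the lamp is lit: first press the lamp's rocker switch fully over to off, then push the shield up from beneath its front bar, past its balance point, until it stays fully raised by itself on its rear stops. Only press and push, gently and with the fingertips or the outside of the fingers: grasp nothing, and leave the culture dish and everything else on the bench where it is.

Things in the scene. Friction and masses are not known exactly. Their poses are not given: they have to be found in the camera images.
- viewer: White blue-light plate viewer fixed on the bench, 310 (x) x 194 (y) mm; origin under its middle, front -x (to the robot), left +y. Housing x -65..150, 52 mm high, blue window on top. Low front ledge x -160..-65, 35 mm high: lamp rocker on its right half, unused black dimmer knob on its left (y 55, 10 mm tall). Amber shield level over the window, open below in front (50 mm from ledge to front bar).
- shield (a joint): Hinge of the amber shield (rad): 0 = closed, level; grows as the front edge goes up and back; 1.75 = fully raised on the rear stops. 160 mm wide, aluminium rails, dark steel counterweight bar above and behind the hinge: below about 0.72 rad it falls shut, beyond that it goes on to 1.75 by its own weight (damped, 1 to 2 s) and stays. Raising it takes 1 to 3 N at the front bar.
- shield_hinge (a point): Centre of the shield's hinge axis (fixed in the viewer at x 95, y 0, 90 mm above the bench); its axes are the viewer's: the hinge axis runs along y.
- shield_grip (a point): Lower front edge, mid-width, of the shield's aluminium front bar (160 mm along y, 12 mm deep, 10 mm high); moves with the shield. Closed, it is 176 mm in front of the hinge axis and 5 mm below it, 85 mm above the bench, overhanging the ledge. Pushing up anywhere under this bar raises the shield.
- lamp_rocker (a joint): Lamp rocker switch (rad): 0 = on (red left end, marked with a bar, down; black right end, marked with a ring, standing up), 0.32 = off (black right end down). Rocks about the viewer's x axis, stiff, and stays where it is left; about 3 N on the raised end.
- rocker_off_end (a point): Middle of the top of the rocker's black right end, the end to press down; moves with the rocker. Rocker 26 mm (x) by 57 mm (y), its middle at x -128, y -42 of the viewer; this point is 18 mm right of that. On, it is 48 mm above the bench, the face sloping up to the right; off, level at 42 mm. The black frame round it is 37.5 mm high.
- culture_dish: Petri dish with pinkish agar, 62 mm across, 14 mm high, loose on the blue window under the shield, to be left there; origin under its centre.
- spare_dish: A second such Petri dish, 62 mm across, 14 mm high, loose on the bench left of the viewer; to be left alone.
- marker: White marker pen with a black cap, 135 mm long, 17 mm thick, lying loose right of the viewer; to be left alone.
- bench_timer: Small white bench timer, 62 x 66 x 17 mm, loose, right of the viewer; to be left alone.
- cassette_a: White test cassette, 70 x 20 x 5 mm, loose, left of the viewer; to be left alone.
- blue_cap_bottle: White reagent bottle with a blue cap, 30 mm across, 62 mm tall, standing loose left of the viewer; to be left alone.

How it is judged:
By the outcome, as a careful person would: the job done as asked, in the order asked, and still so for the second after the job is handed in, with the robot touching nothing.
It also fails if it takes over 48 s, if anything falls off the work surface, if the arm or the gripper's body presses on something with over 40 N, if the wrist force passes 120 N, or if a joint passes its speed limit or range.

## Robot

A 7-joint arm with a two-finger parallel gripper is mounted at the origin on a cart in front of the work surface, level with it; the furniture and walls round the work are solid. World frame = base frame: x ahead of the robot, y to its left, z up, the work surface at z = 0. Lengths are in m, angles in rad, forces in N, time in s.
With the tool pointing down it reaches from about 0.35 to 0.9 m from the base axis. Payload 8.1 kg.
Tool frame: the origin (TCP) lies between the finger pads; the fingertips stand 11 mm ahead of it and the grasp point (between the pads) lies 8 mm behind it; z points along the fingers, y is the line along which they close (so a half turn about z gives the same grasp; the last joint's range is limited). The gripper opens to 92 mm and grips with 3 to 60 N. Pads are 19 mm wide; open, the fingers measure 130 mm over their backs; the gripper's body (75 mm by 190 mm) begins 47 mm behind the grasp point.
Start: joints at [1.029, 0.434, 0.025, 1.573, -0.012, 1.134, -0.075], TCP at [0.266, -0.566, 0.238] pointing down, gripper open.
Joint ranges: [-2.62, 2.62], [-0.44, 2.09], [-1.27, 1.32], [0.08, 2.57], [-1.32, 4.46], [0.12, 2], [-2.74, 2.74]. Speed limits (rad/s): [2.22, 2.22, 3.01, 3.01, 3.14, 3.14, 3.14].

## Interface

Orientations are given as a rotation vector (axis times angle).
In Python, from cell import observe, get_image, camera_params, sign_off gives the robot as it stands.
- The arm moves only by the shell command python3 -m pendant 'ROWS' [FORCE]. ROWS is JSON, one flat list of numbers, 7 for each row, row after row: the shift along the tool's x, y, z in m, then the turn, a rotation vector about the tool's x, y, z in rad, then the finger opening in m, from 0 to 0.0918. In form: [dx, dy, dz, rx, ry, rz, jaw, dx, dy, dz, rx, ry, rz, jaw, ...]. A call has 1 to 10 rows; each row shifts and turns the commanded pose from where the row before left it, along the tool's axes as they then stand; what a row does not reach is not made up. A row lasts 1/8 s, in which the tool goes at most 62.5 mm and 10.7 degrees, less where a joint would pass 70% of its speed; a pose out of reach is approached as far as the arm can. A call is refused whole if a number of a shift passes 0.0625 or a number of a turn 0.188, either way. A call with a gripper value outside its range is refused whole. The fingers move at their own pace and stop on an object; FORCE is the grip in N (left out, the last holds). Time passes only in rows, so rows that do not move let the fingers close. It gives the time, the measured TCP pose, the force, the opening and the grip force at its end, in the units of the state.
- observe(): the state, without advancing time (a new reading comes with each control period).
- get_image(name): name is "scene" or "side" or "wrist"; returns the picture (384x512x3 uint8, red, green, blue); there is no depth.
- camera_params(name): a dict with "intrinsics" (3x3 intrinsics, pixels), "eye" and "rotation" of the camera in the world; the wrist camera has in their place "T_tool_cam" (4x4, takes a point from camera to tool coordinates, whose origin is the TCP and whose axes are the flange's). Camera axes: x right, y down, z forward; pixel columns grow to the right and rows downward; lengths in m; the calibration is good to about 2 mm. A picture is of the moment at which its call begins: read the wrist's pose just before it. camera_params takes no time and is no camera call.
- sign_off(): hands the job in; it is judged then, once.
The state is a dict: "clock": time; "joints": joint angles; "dq": joint speeds; "joint_efforts": joint torques, N m; "position": TCP position; "ee_rot": TCP orientation; "force": force on the tool from outside, world axes, zero at the start; "ft_torque": the same for the moment, N m; "width": opening from 0.0 (shut) to 1.0 (fully open); "gripper_force": force on a finger pad.
Only numpy, scipy, OpenCV 4.12 (cv2) and the standard library are available. Lean on these libraries where they do the work, as an engineer would, in place of code of your own. Each camera call takes 0.05 s, during which the arm holds its last target. There are 200 camera calls.

## Working session

There is one attempt and no reset: what is moved stays moved. The work goes in short steps, Python scripts to look and compute and a shell command to move; the robot and the scene stay as the last step left them, time stands still between calls to the robot, and variables do not carry over. Pictures are saved under pics/ and viewed, at most 10 in all, crops included, and the job is handed in when it is done.

```bash
mkdir -p pics; python3 - <<'E'
from cell import *
import cv2,numpy as np
np.set_printoptions(precision=4,suppress=True)
o=observe();print(o)
for n in("scene","side"):
    im=get_image(n);cv2.imwrite(f"pics/{n}0.png",im[:,:,::-1]);print(n,camera_params(n))
print(camera_params("wrist"))
E
```

```text
{'clock': 0.0, 'joints': array([ 1.0294,  0.4352,  0.025 ,  1.5741, -0.0116,  1.134 , -0.0751]), 'dq': array([ 0.0001,  0.0011, -0.0001,  0.0011,  0.0003,  0.0006,  0.0011]), 'joint_efforts': array([ -0.0002, -66.7853,   0.9849, -31.4461,  -0.0605,   0.0431,
         0.0002]), 'position': array([ 0.2653, -0.5654,  0.237 ]), 'ee_rot': array([-3.0649, -0.6833,  0.0008]), 'force': array([-0.3948, -0.2498,  0.4298]), 'ft_torque': array([-0.0206,  0.0095, -0.0311]), 'gripper_force': 0.0, 'width': 0.9970860497134391}
scene {'intrinsics': array([[370.4539,   0.    , 249.9166],
       [  0.    , 370.4539, 189.4333],
       [  0.    ,   0.    ,   1.    ]]), 'eye': array([-0.0625,  0.6421,  0.8213]), 'rotation': array([-1.0613,  2.3349, -1.1005])}
side {'intrinsics': array([[358.2411,   0.    , 258.4689],
       [  0.    , 358.2411, 185.8052],
       [  0.    ,   0.    ,   1.    ]]), 'eye': array([ 0.4743, -0.6377,  0.5446]), 'rotation': array([-2.1298,  0.1569, -0.0587])}
{'intrinsics': array([[277.6407,   0.    , 258.5654],
       [  0.    , 277.6407, 193.5022],
       [  0.    ,   0.    ,   1.    ]]), 'T_tool_cam': array([[ 0.0012, -0.9628, -0.2701,  0.0728],
       [ 1.    ,  0.0011,  0.0005, -0.0003],
       [-0.0002, -0.2701,  0.9628, -0.1472],
       [ 0.    ,  0.    ,  0.    ,  1.    ]])}
```

View pics/scene0.png

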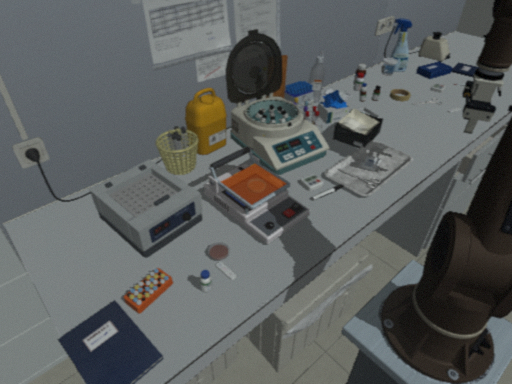

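View pics/side0.png

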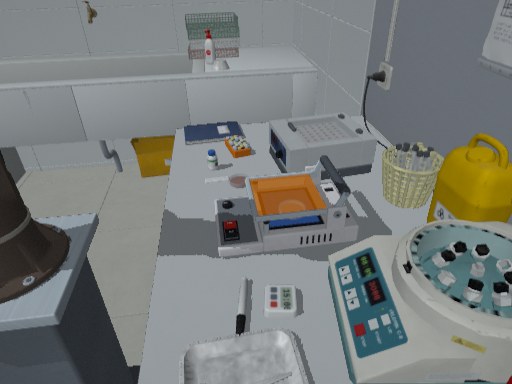

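The viewer is near pixel (265,200) in scene and (285,210) in side. The rocker is at about (231,230) in side and (291,211) in scene. I'll enlarge both crops.

```bash
python3 - <<'E'
import cv2,numpy as np
a=cv2.imread("pics/scene0.png")[155:245,195:315];b=cv2.imread("pics/side0.png")[155:260,205:365]
a=cv2.resize(a,None,fx=5,fy=5,interpolation=cv2.INTER_CUBIC);b=cv2.resize(b,None,fx=5,fy=5,interpolation=cv2.INTER_CUBIC)
cv2.imwrite("pics/ca.png",a);cv2.imwrite("pics/cb.png",b)
E
```

```text
(no output)
```

View pics/ca.png

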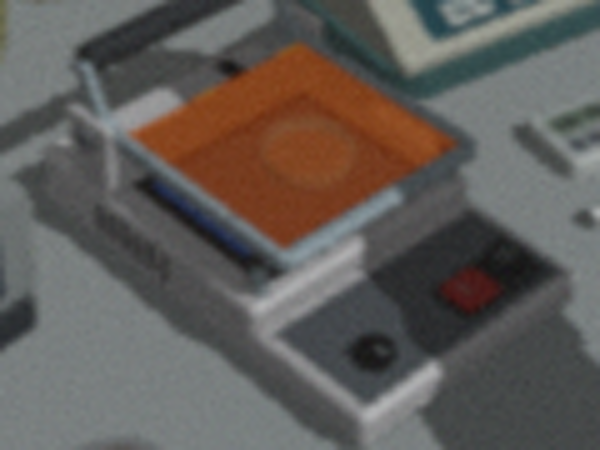

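View pics/cb.png

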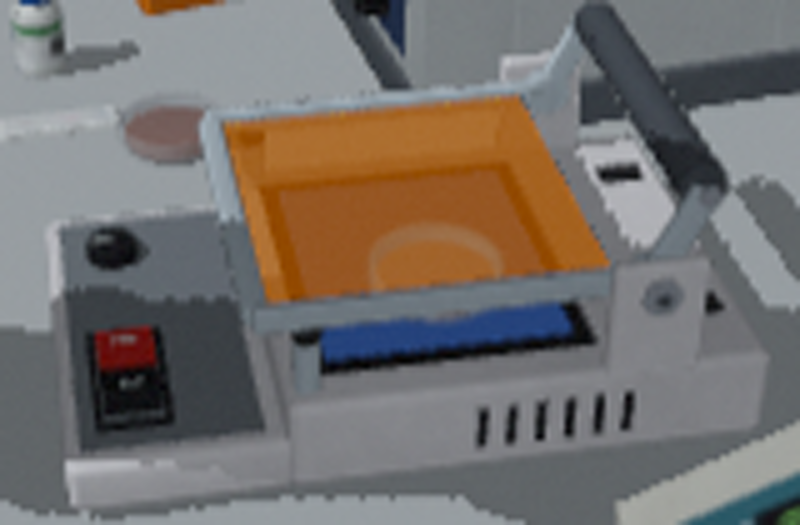

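```bash
cat >h.py <<'E'
import numpy as np
from scipy.spatial.transform import Rotation as R
from cell import *
C={n:camera_params(n) for n in("scene","side")}
def proj(n,P):
    c=C[n];q=R.from_rotvec(c["rotation"]).inv().apply(np.atleast_2d(P)-c["eye"])@c["intrinsics"].T
    return q[:,:2]/q[:,2:]
def W(p,v): # viewer mm -> world
    v=np.atleast_2d(v)/1000.;c,s=np.cos(p[2]),np.sin(p[2])
    return np.c_[p[0]+c*v[:,0]-s*v[:,1],p[1]+s*v[:,0]+c*v[:,1],v[:,2]]
E
python3 - <<'E'
from h import *
from scipy.optimize import least_squares
S=[((50,224),(-160,97,35)),((68,462),(-160,-97,35)),((128,370),(-128,-42,42)),((768,357),(150,-97,52)),((203,117),(-81,80,95)),((248,318),(-81,-80,95))]
A=[((365,410),(-160,97,35)),((570,285),(-160,-97,35)),((285,250),(-81,80,95)),((470,140),(-81,-80,95)),((490,272),(-128,-42,42))]
s=np.array([(205+u/5-.4,155+v/5-.4) for (u,v),_ in S]);a=np.array([(195+u/5-.4,155+v/5-.4) for (u,v),_ in A])
sv=[x[1] for x in S];av=[x[1] for x in A]
f=lambda p:np.r_[(proj("side",W(p,sv))-s),(proj("scene",W(p,av))-a)].ravel()
r=least_squares(f,[.55,.1,0],loss='soft_l1');np.set_printoptions(precision=4,suppress=True)
print(r.x);print(r.fun.reshape(-1,2))
for v in[(-128,-60,48),(-81,0,85),(-81,-80,85),(-81,80,85),(95,0,90)]:print(v,W(r.x,v))
E
```

```text
[0.6159 0.0295 0.0146]
[[-0.5519 -1.6912]
 [ 0.1583  2.2582]
 [ 0.982  -0.1719]
 [ 3.2303  0.4881]
 [-0.4141 -0.0732]
 [-0.2426 -0.847 ]
 [-1.5151  1.6845]
 [ 1.9314 -3.7645]
 [ 0.4991  1.7537]
 [ 1.2142  0.8729]
 [-1.3546 -0.0347]]
(-128, -60, 48) [[ 0.4888 -0.0323  0.048 ]]
(-81, 0, 85) [[0.5349 0.0284 0.085 ]]
(-81, -80, 85) [[ 0.5361 -0.0516  0.085 ]]
(-81, 80, 85) [[0.5338 0.1084 0.085 ]]
(95, 0, 90) [[0.7109 0.0309 0.09  ]]
```

Both crops show the viewer clearly: the red rocker end is at (470,290) in the scene crop and (128,350) in the side crop. The point fit puts the viewer at about (0.616, 0.030) with yaw near 0.01. Next I'll move above the rocker with closed fingers and refine the pose with the wrist camera.

```bash
python3 -m pendant '[0.0413,-0.0397,0,0,0,0,0, 0.0413,-0.0397,0,0,0,0,0, 0.0413,-0.0397,0,0,0,0,0, 0.0413,-0.0397,0,0,0,0,0, 0.0413,-0.0397,0,0,0,0,0, 0.0413,-0.0397,0,0,0,0,0, 0.0413,-0.0397,0,0,0,0,0, 0.0413,-0.0397,0,0,0,0,0, 0.0413,-0.0397,0,0,0,0,0, 0.0413,-0.0397,0,0,0,0,0]' 5
python3 -m pendant '[0,0,0,0,0,0.141,0, 0,0,0,0,0,0.141,0, 0,0,0,0,0,0.141,0, 0,0,0,0,0,0,0, 0,0,0,0,0,0,0]'
cat >>h.py <<'E'
def wristpose():
    o=observe();T=np.eye(4);T[:3,:3]=R.from_rotvec(o["ee_rot"]).as_matrix();T[:3,3]=o["position"]
    return T@camera_params("wrist")["T_tool_cam"]
def ray(T,uv,z):
    d=T[:3,:3]@np.linalg.inv(camera_params("wrist")["intrinsics"])@[uv[0],uv[1],1];return T[:3,3]+d*(z-T[2,3])/d[2]
E
python3 - <<'E'
from h import *
import cv2
T=wristpose();im=get_image("wrist");np.save("T1.npy",T);cv2.imwrite("pics/w1.png",cv2.resize(im,(768,576),interpolation=cv2.INTER_CUBIC)[:,:,::-1]);print(observe())
E
```

```text
clock: 1.35
position: [0.471, -0.0293, 0.2377]
ee_rot: [3.066, 0.683, -0.0]
force: [0.3, -0.5, 0.3]
width: 0.011
gripper_force: 0.0
clock: 1.98
position: [0.4706, -0.031, 0.2376]
ee_rot: [3.141, 0.03, -0.0]
force: [0.2, 0.2, 0.4]
width: 0.003
gripper_force: 0.0
{'clock': 2.025, 'joints': array([ 0.16778789,  0.20355702, -0.25331689,  1.91547313,  0.05913872,
        1.02989638, -1.66349352]), 'dq': array([ 0.00258174,  0.00245495,  0.00068769,  0.00019107,  0.00057967,
        0.00141002, -0.01123546]), 'joint_efforts': array([-1.17387380e-01, -4.60633278e+01, -1.34808429e+00, -2.98201704e+01,
       -1.25389046e-02, -8.05068668e-02,  1.87064469e-02]), 'position': array([ 0.47066079, -0.03098485,  0.2376312 ]), 'ee_rot': array([ 3.14144061e+00,  2.87530959e-02, -3.67013706e-04]), 'force': array([ 0.69997724,  0.20063263, -0.12875192]), 'ft_torque': array([ 0.02028769, -0.02763444,  0.00209591]), 'gripper_force': 0.0, 'width': 0.005185333765531205}
```

View pics/w1.png

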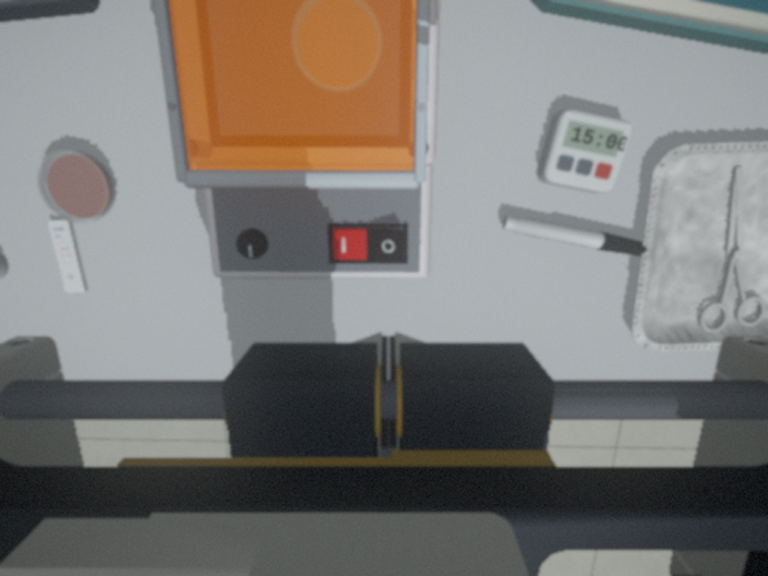

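The wrist view (2x scale 1.5) shows these points:
- Rocker frame: (329..407, 224..263)
- Ring: (388,246)
- Red/black border: x=369
- Shield bar front edge: (180,185) to (428,187)
- Knob: (252,243)

```bash
python3 - <<'E'
from h import *
T=np.load("T1.npy")
for nm,uv,z,v in[("ring",(388,246),.048,(-128,-60)),("mid",(369,245),.042,(-128,-42)),("frameL",(329,244),.0375,()),("frameR",(407,244),.0375,()),("barL",(180,185),.095,(-81,80)),("barR",(428,187),.095,(-81,-80)),("ledgeL",(214,274),.035,(-160,97)),("ledgeR",(428,276),.035,(-160,-97)),("knob",(252,243),.045,(-128,55))]:
    print(nm,ray(T,(uv[0]/1.5-.2,uv[1]/1.5-.2),z).round(4),v)
E
```

```text
ring [ 0.4865 -0.0304  0.048 ] (-128, -60)
mid [ 0.486  -0.0146  0.042 ] (-128, -42)
frameL [0.4854 0.0192 0.0375] ()
frameR [ 0.4868 -0.0463  0.0375] ()
barL [0.5331 0.1109 0.095 ] (-81, 80)
barR [ 0.5352 -0.0565  0.095 ] (-81, -80)
ledgeL [0.457  0.1192 0.035 ] (-160, 97)
ledgeR [ 0.4589 -0.0655  0.035 ] (-160, -97)
knob [0.4863 0.0813 0.045 ] (-128, 55)
```

```bash
python3 -m pendant '[0.008,0.0025,0,0,0,0,0, 0.008,0.0025,0.04,0,0,0,0, 0,0,0.045,0,0,0,0, 0,0,0.045,0,0,0,0, 0,0,0.035,0,0,0,0, 0,0,0.003,0,0,0,0, 0,0,0,0,0,0,0]'
python3 -m pendant '[0,0,0.002,0,0,0,0, 0,0,0.002,0,0,0,0, 0,0,0.002,0,0,0,0, 0,0,0,0,0,0,0]'
python3 -m pendant '[0,0,0.002,0,0,0,0, 0,0,0.002,0,0,0,0, 0,0,0.002,0,0,0,0, 0,0,0,0,0,0,0]'
```

```text
clock: 2.9
position: [0.4877, -0.0357, 0.0705]
ee_rot: [-3.141, -0.025, -0.001]
force: [-0.3, -0.8, 0.1]
width: 0.007
gripper_force: 0.0
clock: 3.4
position: [0.4868, -0.0357, 0.0638]
ee_rot: [3.141, 0.025, 0.0]
force: [-0.1, 1.0, 0.6]
width: 0.006
gripper_force: 0.0
clock: 3.9
position: [0.4868, -0.0356, 0.0576]
ee_rot: [-3.141, -0.025, 0.0]
force: [-0.4, -0.0, 0.6]
width: 0.007
gripper_force: 0.1
```

```bash
python3 -m pendant '[0,0,0.0015,0,0,0,0, 0,0,0.0015,0,0,0,0, 0,0,0,0,0,0,0]'
python3 -m pendant '[0,0,0.001,0,0,0,0, 0,0,0.001,0,0,0,0, 0,0,0,0,0,0,0]'
```

```text
clock: 4.28
position: [0.4868, -0.0357, 0.0546]
ee_rot: [-3.141, -0.025, 0.0]
force: [-0.3, -0.6, 0.0]
width: 0.008
gripper_force: 0.2
clock: 4.65
position: [0.4869, -0.0359, 0.0531]
ee_rot: [3.141, 0.024, 0.0]
force: [-2.6, -2.1, 9.7]
width: 0.009
gripper_force: 4.9
```

```bash
python3 - <<'E'
from h import *
import cv2
im=get_image("side")[170:260,190:310];cv2.imwrite("pics/s2.png",cv2.resize(im,None,fx=6,fy=6,interpolation=cv2.INTER_CUBIC)[:,:,::-1]);print(observe()["force"])
E
```

```text
[-1.80862309 -1.00838683  9.85447229]
```

View pics/s2.png

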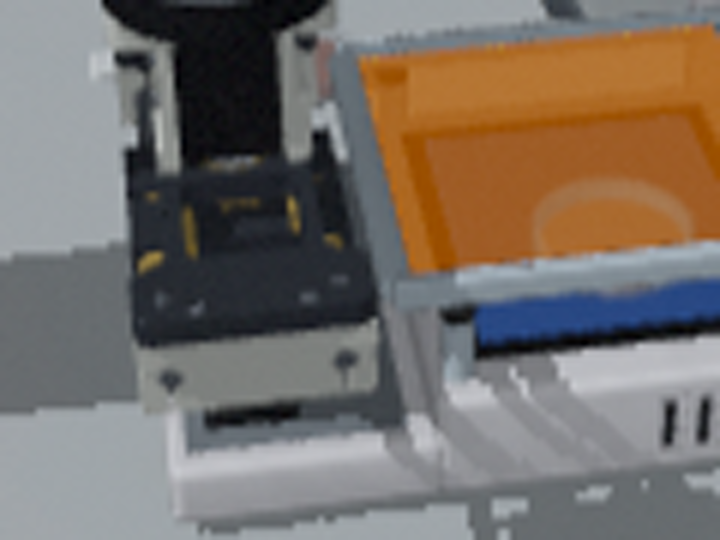

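The gripper body hides the rocker in this view, so I'll lift and check with the wrist camera.

```bash
python3 -m pendant '[0,0,-0.02,0,0,0,0, -0.015,0,-0.06,0,0,0,0, -0.02,0,-0.06,0,0,0,0, 0,0,-0.04,0,0,0,0, 0,0,0,0,0,0,0, 0,0,0,0,0,0,0]'
python3 - <<'E'
from h import *
import cv2
T=wristpose();im=get_image("wrist");s=get_image("side");np.save("T2.npy",T)
a=cv2.resize(im[80:230,120:320],(800,600),interpolation=cv2.INTER_CUBIC)
b=cv2.resize(s[205:250,210:260],(300,270),interpolation=cv2.INTER_CUBIC);a[330:600,0:300]=b
cv2.imwrite("pics/w3.png",a[:,:,::-1])
E
```

```text
clock: 5.45
position: [0.4516, -0.0361, 0.2313]
ee_rot: [-3.141, -0.025, 0.001]
force: [0.7, 0.0, -0.8]
width: 0.007
gripper_force: 0.0
```

View pics/w3.png

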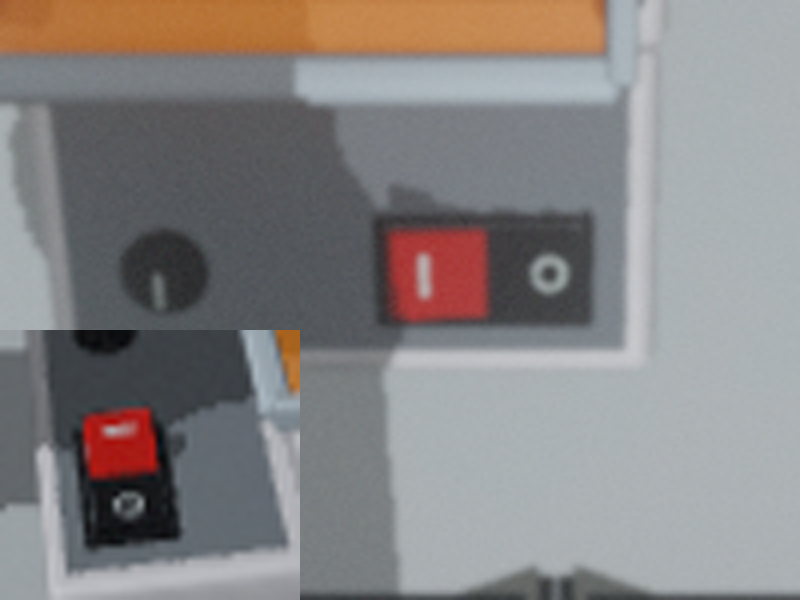

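The second wrist view and its inset show the rocker flipped. The red end now stands up and throws a shadow, and the black end with the ring is flat. The press ended firm at 10 N with the tip at 42 mm. Next I'll pitch the tool forward by 40° and centre it on the bar.

```bash
python3 -m pendant '[0,-0.0112,0,0,0.14,0,0, 0,-0.0112,0,0,0.14,0,0, 0,-0.0112,0,0,0.14,0,0, 0,-0.0112,0,0,0.14,0,0, 0,-0.0112,0,0,0.14,0,0, 0,0,0,0,0,0,0, 0,0,0,0,0,0,0]'
python3 - <<'E'
from h import *
o=observe();print(o["joints"].round(3));M=R.from_rotvec(o["ee_rot"]).as_matrix();print(M.round(3))
print((M.T@(np.array([.460,.020,.123])-o["position"])).round(4))
E
```

```text
clock: 6.42
position: [0.4543, 0.0028, 0.2346]
ee_rot: [2.976, 0.006, 0.942]
force: [0.1, -0.0, -0.0]
width: 0.002
gripper_force: 0.0
[ 0.226 -0.09  -0.43   2.43   0.488  0.22  -2.227]
[[ 0.818 -0.003  0.575]
 [ 0.01  -1.    -0.018]
 [ 0.575  0.02  -0.818]]
[-0.0593 -0.0195  0.0942]
```

```bash
python3 -m pendant '[-0.02,-0.0065,0.0313,0,0,0,0, -0.02,-0.0065,0.0313,0,0,0,0, -0.02,-0.0065,0.0313,0,0,0,0, 0,0,0,0,0.06,0,0, 0,0,0,0,0.06,0,0, 0,0,0,0,0.06,0,0, 0,0,0,0,0,0,0, 0,0,0,0,0,0,0]'
cat >>h.py <<'E'
def go(p):
    o=observe();M=R.from_rotvec(o["ee_rot"]).as_matrix();print(o["joints"].round(3),"z",M[:,2].round(3),"x",M[:,0].round(3),"tip",(o["position"]+.011*M[:,2]).round(4),"upper corner",(o["position"]+.011*M[:,2]+.0095*M[:,0]).round(4))
    print("to",p,(M.T@(np.array(p)-o["position"])).round(4))
E
python3 -c "
from h import *
go([.5292,.02,.065])"
```

```text
clock: 7.42
position: [0.453, -0.0049, 0.2284]
ee_rot: [2.949, 0.023, 1.038]
force: [-0.2, 0.5, 0.3]
width: 0.004
gripper_force: 0.0
[ 0.153 -0.093 -0.34   2.502  1.025  0.118 -2.739] z [ 0.627 -0.009 -0.779] x [0.779 0.019 0.626] tip [ 0.4599 -0.005   0.2198] upper corner [ 0.4673 -0.0048  0.2258]
to [0.5292, 0.02, 0.065] [-0.0425 -0.0272  0.1749]
```

```bash
python3 -m pendant '[0,0,0,0,-0.12,0,0, 0,0,0,0,-0.12,0,0, 0,0,0,0,0,0,0, 0,0,0,0,0,0,0]'
python3 -c "
from h import *
go([.460,.02,.14])"
```

```text
clock: 7.92
position: [0.4587, -0.0196, 0.2312]
ee_rot: [2.968, -0.007, 0.861]
force: [-0.6, -0.6, -0.1]
width: 0.006
gripper_force: 0.0
[-0.071 -0.082 -0.115  2.409  0.494  0.299 -2.199] z [ 0.535 -0.05  -0.844] x [0.845 0.01  0.535] tip [ 0.4646 -0.0202  0.2219] upper corner [ 0.4726 -0.0201  0.227 ]
to [0.46, 0.02, 0.14] [-0.0473 -0.0439  0.0756]
```

```bash
python3 -m pendant '[-0.012,-0.011,0.019,0,0,0,0, -0.012,-0.011,0.019,0,0,0,0, -0.012,-0.011,0.019,0,0,0,0, -0.012,-0.011,0.019,0,0,0,0, 0,0,0,0,0,0,0, 0,0,0,0,0,0,0]'
python3 -c "
from h import *
go([.51,.02,.078])"
```

```text
clock: 8.68
position: [0.4629, -0.0002, 0.1796]
ee_rot: [2.984, -0.001, 0.839]
force: [-0.1, 0.0, 0.7]
width: 0.005
gripper_force: 0.0
[-0.471  0.015  0.231  2.49   0.976  0.195 -2.736] z [ 0.521 -0.041 -0.853] x [0.854 0.011 0.521] tip [ 0.4686 -0.0006  0.1702] upper corner [ 0.4767 -0.0005  0.1752]
to [0.51, 0.02, 0.078] [-0.0125 -0.0248  0.1103]
```

The IK is drifting into the j7 limit near wrist alignment. A quarter roll takes j7 back toward 0, and the closed fingers then sit edge-on under the bar.

```bash
python3 -m pendant '[0,0,0,0,0,-0.174,0, 0,0,0,0,0,-0.174,0, 0,0,0,0,0,-0.174,0, 0,0,0,0,0,-0.174,0, 0,0,0,0,0,-0.174,0, 0,0,0,0,0,-0.174,0, 0,0,0,0,0,-0.174,0, 0,0,0,0,0,-0.174,0, 0,0,0,0,0,-0.174,0, 0,0,0,0,0,0,0]'
python3 -c "
from h import *
go([.46,.02,.13]);print(R.from_rotvec(observe()['ee_rot']).as_matrix().round(3))"
```

```text
clock: 9.93
position: [0.4631, -0.0015, 0.1799]
ee_rot: [1.905, 1.887, 0.493]
force: [0.9, 0.1, -0.3]
width: 0.005
gripper_force: 0.0
[-0.426  0.018  0.188  2.487  0.976  0.196 -1.172] z [ 0.521 -0.042 -0.852] x [ 0.02   0.999 -0.037] tip [ 0.4689 -0.0019  0.1705] upper corner [0.4691 0.0076 0.1701]
to [0.46, 0.02, 0.13] [ 0.0232 -0.0286  0.04  ]
[[ 0.02   0.853  0.521]
 [ 0.999  0.002 -0.042]
 [-0.037  0.521 -0.852]]
```

```bash
python3 -m pendant '[0.008,-0.0095,0.0133,0,0,0,0, 0.008,-0.0095,0.0133,0,0,0,0, 0.008,-0.0095,0.0133,0,0,0,0, 0,0,0,-0.05,0,0,0, 0,0,0,-0.05,0,0,0, 0,0,0,0,0,0,0, 0,0,0,0,0,0,0]'
python3 -c "
from h import *
go([.513,.02,.066]);print(R.from_rotvec(observe()['ee_rot']).as_matrix().round(3))"
```

```text
clock: 10.8
position: [0.4607, 0.0095, 0.1392]
ee_rot: [1.864, 1.848, 0.52]
force: [-0.1, -0.3, 0.6]
width: 0.007
gripper_force: 0.0
[-0.134  0.15  -0.21   2.565  2.013  0.304 -2.293] z [ 0.567 -0.059 -0.822] x [ 0.025  0.998 -0.054] tip [0.467  0.0089 0.1301] upper corner [0.4672 0.0184 0.1296]
to [0.513, 0.02, 0.066] [0.0157 0.0017 0.0891]
[[ 0.025  0.824  0.567]
 [ 0.998  0.01  -0.059]
 [-0.054  0.567 -0.822]]
```

The wrist is now flipping over to j5≈π, which is the roomy configuration for forward tilt. I'll roll on by −270°, which is pure j7, to bring the camera up with plenty of range.

```bash
A='x'; python3 -m pendant '[0,0,0,0,0,-0.188,0, 0,0,0,0,0,-0.188,0, 0,0,0,0,0,-0.188,0, 0,0,0,0,0,-0.188,0, 0,0,0,0,0,-0.188,0, 0,0,0,0,0,-0.188,0, 0,0,0,0,0,-0.188,0, 0,0,0,0,0,-0.188,0, 0,0,0,0,0,-0.188,0, 0,0,0,0,0,-0.188,0]' | head -3
python3 -m pendant '[0,0,0,0,0,-0.188,0, 0,0,0,0,0,-0.188,0, 0,0,0,0,0,-0.188,0, 0,0,0,0,0,-0.188,0, 0,0,0,0,0,-0.188,0, 0,0,0,0,0,-0.188,0, 0,0,0,0,0,-0.188,0, 0,0,0,0,0,-0.188,0, 0,0,0,0,0,-0.188,0, 0,0,0,0,0,-0.188,0]' | head -3
python3 -m pendant '[0,0,0,0,0,-0.188,0, 0,0,0,0,0,-0.188,0, 0,0,0,0,0,-0.188,0, 0,0,0,0,0,-0.188,0, 0,0,0,0,0,-0.188,0, 0,0,0,0,0,0,0]'
python3 -c "
from h import *
go([.46,.02,.13]);print(R.from_rotvec(observe()['ee_rot']).as_matrix().round(3))"
```

```text
clock: 12.05
position: [0.4609, 0.0112, 0.1394]
ee_rot: [-0.388, 2.517, -0.2]
clock: 13.3
position: [0.4609, 0.0112, 0.1394]
ee_rot: [-2.486, 1.296, -0.815]
clock: 14.05
position: [0.4609, 0.0111, 0.1394]
ee_rot: [2.95, -0.044, 0.92]
force: [1.2, 0.1, 0.1]
width: 0.006
gripper_force: 0.0
[-0.191  0.146 -0.151  2.569  2.033  0.296  2.374] z [ 0.567 -0.057 -0.821] x [ 0.822 -0.012  0.569] tip [0.4671 0.0105 0.1303] upper corner [0.4749 0.0104 0.1357]
to [0.46, 0.02, 0.13] [-0.0062 -0.0092  0.0067]
[[ 0.822 -0.043  0.567]
 [-0.012 -0.998 -0.057]
 [ 0.569  0.04  -0.821]]
```

```bash
python3 -m pendant '[0,-0.002,0.008,0,0.06,0,0, 0,-0.002,0.008,0,0.06,0,0, 0,-0.002,0.008,0,0.06,0,0, 0,-0.002,0.008,0,0.06,0,0, 0,0,0,0,0,0,0, 0,0,0,0,0,0,0]'
python3 -c "
from h import *
go([.5292,.02,.065]);print(R.from_rotvec(observe()['ee_rot']).as_matrix().round(3))"
```

```text
clock: 14.8
position: [0.4717, 0.0098, 0.0937]
ee_rot: [2.865, 0.055, 0.952]
force: [0.4, -0.1, 0.5]
width: 0.007
gripper_force: 0.0
[ 0.528  0.58  -1.164  2.569  1.921  0.93   2.562] z [ 0.598 -0.104 -0.795] x [0.801 0.073 0.594] tip [0.4783 0.0086 0.085 ] upper corner [0.4859 0.0093 0.0906]
to [0.5292, 0.02, 0.065] [ 0.0298 -0.014   0.0561]
[[ 0.801 -0.004  0.598]
 [ 0.073 -0.992 -0.104]
 [ 0.594  0.127 -0.795]]
```

```bash
python3 -m pendant '[0.0053,-0.0027,0.0098,0,0.01,0.04,0, 0.0053,-0.0027,0.0098,0,0.01,0.04,0, 0.0053,-0.0027,0.0098,0,0.01,0.04,0, 0.0053,-0.0027,0.0098,0,0.01,0.04,0, 0,0,0,0,0,0,0, 0,0,0,0,0,0,0]'
python3 -c "
from h import *
go([.5224,.02,.0688]);print(R.from_rotvec(observe()['ee_rot']).as_matrix().round(3))"
```

```text
clock: 15.55
position: [0.5134, 0.017, 0.0767]
ee_rot: [2.882, -0.165, 1.041]
force: [-0.1, -0.5, -1.0]
width: 0.006
gripper_force: 0.0
[ 0.485  0.711 -1.134  2.522  2.014  1.056  2.394] z [ 0.633 -0.105 -0.767] x [ 0.764 -0.076  0.64 ] tip [0.5204 0.0158 0.0683] upper corner [0.5276 0.0151 0.0744]
to [0.5224, 0.02, 0.0688] [ 0.0016 -0.0044  0.0114]
[[ 0.764 -0.126  0.633]
 [-0.076 -0.992 -0.105]
 [ 0.64   0.032 -0.767]]
```

```bash
python3 -m pendant '[0,-0.001,0.0036,0,0.04,0,0, 0,-0.001,0.0036,0,0.04,0,0, 0,-0.001,0.0036,0,0.04,0,0, 0,-0.001,0.0036,0,0.04,0,0, 0,0,0,0,0,0,0, 0,0,0,0,0,0,0]'
python3 -c "
from h import *
go([.5292,.02,.068]);print(R.from_rotvec(observe()['ee_rot']).as_matrix().round(3))"
```

```text
clock: 16.3
position: [0.5362, 0.0228, 0.0671]
ee_rot: [2.789, -0.16, 1.247]
force: [-1.2, 0.7, -0.5]
width: 0.005
gripper_force: 0.7
[ 0.465  1.007 -1.266  2.569  2.157  1.509  2.365] z [ 0.738 -0.118 -0.665] x [ 0.663 -0.062  0.746] tip [0.5443 0.0215 0.0598] upper corner [0.5506 0.0209 0.0669]
to [0.5292, 0.02, 0.068] [-0.0038  0.0037 -0.0054]
[[ 0.663 -0.129  0.738]
 [-0.062 -0.991 -0.118]
 [ 0.746  0.033 -0.665]]
```

The finger is now under the bar with about 3 mm of clearance. Next I'll lift gently along the arc.

```bash
python3 -m pendant '[0.006,0,-0.006,0,0,0,0, 0.006,0,-0.006,0,0,0,0, 0.006,0,-0.005,0,0,0,0, 0.006,0,-0.005,0,0,0,0, 0,0,0,0,0,0,0]'
python3 - <<'E'
from h import *
import cv2
go([.54,.02,.1])
cv2.imwrite("pics/s5.png",cv2.resize(get_image("side")[130:270,180:370],None,fx=4,fy=4,interpolation=cv2.INTER_CUBIC)[:,:,::-1])
E
```

```text
clock: 16.92
position: [0.5365, 0.0237, 0.1005]
ee_rot: [2.787, -0.162, 1.251]
force: [0.0, 0.7, -0.6]
width: 0.006
gripper_force: 0.5
[ 0.483  0.856 -1.266  2.555  2.091  1.368  2.361] z [ 0.739 -0.119 -0.663] x [ 0.661 -0.063  0.748] tip [0.5446 0.0224 0.0932] upper corner [0.5509 0.0218 0.1003]
to [0.54, 0.02, 0.1] [0.0022 0.0032 0.0034]
```

View pics/s5.png

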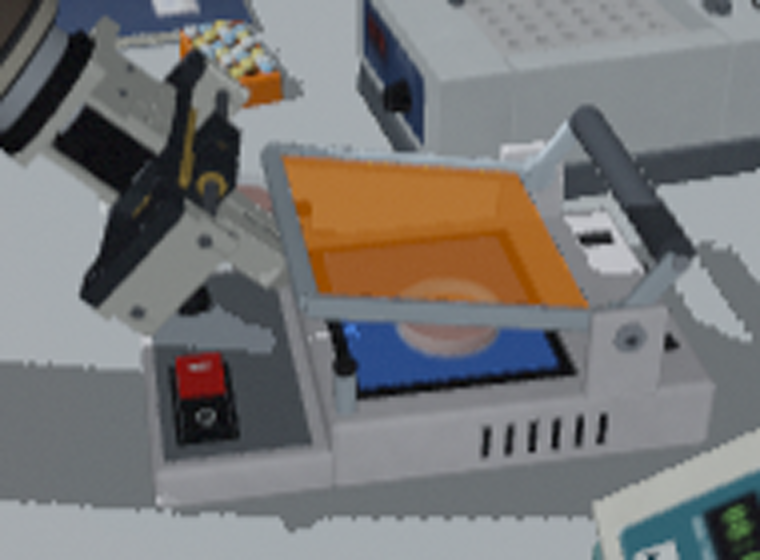

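The picture shows the front bar lifted off by the finger, the rocker off with its red end up, and the dish undisturbed. I'll continue along the arc.

```bash
python3 -m pendant '[0.0067,0,-0.0033,0,0,0,0, 0.0067,0,-0.0033,0,0,0,0, 0.0067,0,-0.0033,0,0,0,0, 0.0067,0,-0.0033,0,0,0,0, 0.0067,0,-0.0033,0,0,0,0, 0.0069,0,-0.0019,0,0,0,0, 0.0069,0,-0.0019,0,0,0,0, 0.0069,0,-0.0019,0,0,0,0, 0.0069,0,-0.0019,0,0,0,0, 0.0069,0,-0.0019,0,0,0,0]'
python3 -c "
from h import *
go([.590,.02,.205])"
```

```text
clock: 18.23
position: [0.5622, 0.0225, 0.1678]
ee_rot: [2.788, -0.163, 1.248]
force: [-0.7, 0.5, -0.3]
width: 0.008
gripper_force: 0.2
[ 0.592  0.596 -1.264  2.447  1.973  1.045  2.495] z [ 0.738 -0.118 -0.664] x [ 0.662 -0.063  0.747] tip [0.5703 0.0212 0.1605] upper corner [0.5766 0.0206 0.1676]
to [0.59, 0.02, 0.205] [ 0.0464  0.     -0.0039]
```

```bash
python3 -m pendant '[0.0062,0,-0.0006,0,0,0,0, 0.0062,0,-0.0004,0,0,0,0, 0.0062,0,-0.0002,0,0,0,0, 0.0062,0,0,0,0,0,0, 0.0062,0,0,0,0,0,0, 0.0062,0,0,0,0,0,0, 0.0062,0,0,0,0,0,0, 0.006,0,0.002,0,0,0,0, 0.006,0,0.002,0,0,0,0, 0,0,0,0,0,0,0]'
python3 - <<'E'
from h import *
import cv2
go([.60,.02,.22])
cv2.imwrite("pics/s6.png",cv2.resize(get_image("side")[80:270,180:370],None,fx=3,fy=3,interpolation=cv2.INTER_CUBIC)[:,:,::-1])
E
```

```text
clock: 19.48
position: [0.6012, 0.0186, 0.2072]
ee_rot: [2.788, -0.164, 1.249]
force: [-0.1, 0.2, 0.6]
width: 0.006
gripper_force: 0.0
[ 0.658  0.517 -1.253  2.329  1.887  0.896  2.654] z [ 0.738 -0.119 -0.664] x [ 0.662 -0.064  0.747] tip [0.6093 0.0173 0.1999] upper corner [0.6156 0.0167 0.207 ]
to [0.6, 0.02, 0.22] [ 0.0087 -0.0008 -0.0096]
```

View pics/s6.png

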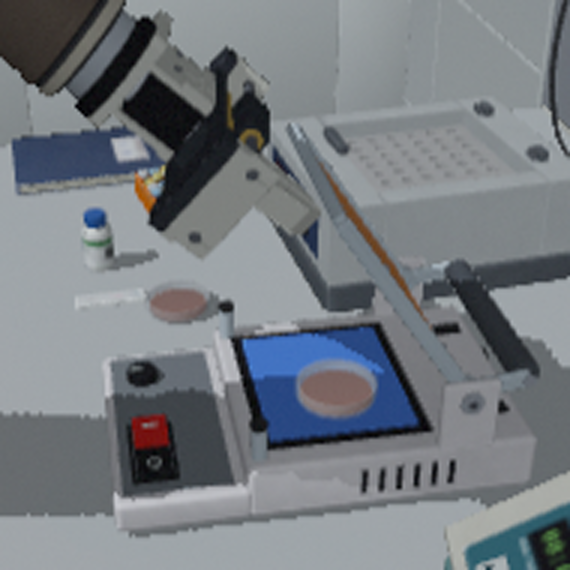

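The shield has left the finger and is swinging back by itself. I'll retreat and wait.

```bash
python3 -m pendant '[0,0,-0.02,0,0,0,0, 0,0,-0.02,0,0,0,0, 0,0,-0.02,0,0,0,0, 0,0,-0.02,0,0,0,0, 0,0,0,0,0,0,0, 0,0,0,0,0,0,0, 0,0,0,0,0,0,0, 0,0,0,0,0,0,0, 0,0,0,0,0,0,0, 0,0,0,0,0,0,0]' 
python3 -m pendant '[0,0,0,0,0,0,0, 0,0,0,0,0,0,0, 0,0,0,0,0,0,0, 0,0,0,0,0,0,0, 0,0,0,0,0,0,0, 0,0,0,0,0,0,0, 0,0,0,0,0,0,0, 0,0,0,0,0,0,0, 0,0,0,0,0,0,0, 0,0,0,0,0,0,0]' 
python3 - <<'E'
from h import *
import cv2
cv2.imwrite("pics/s7.png",cv2.resize(get_image("side")[80:270,180:370],None,fx=3,fy=3,interpolation=cv2.INTER_CUBIC)[:,:,::-1])
E
```

```text
clock: 20.78
position: [0.5417, 0.0282, 0.2598]
ee_rot: [2.789, -0.163, 1.248]
force: [0.2, 0.5, 0.0]
width: 0.003
gripper_force: 0.0
clock: 22.02
position: [0.5417, 0.0282, 0.26]
ee_rot: [2.788, -0.163, 1.248]
force: [-0.9, 0.2, 0.0]
width: 0.005
gripper_force: 0.0
```

View pics/s7.png

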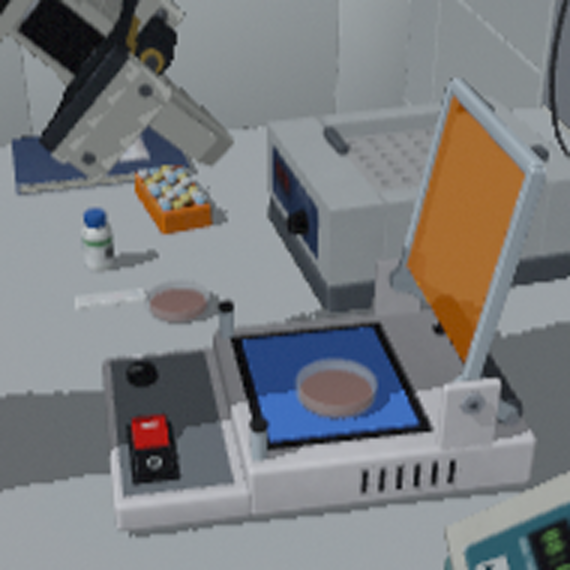

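The shield is raised past vertical onto its rear stops, the rocker is off, and the dish and neighbouring items are in place. The robot is clear of everything, so I'm handing in.

```bash
python3 -m pendant '[0,0,0,0,0,0,0, 0,0,0,0,0,0,0, 0,0,0,0,0,0,0, 0,0,0,0,0,0,0, 0,0,0,0,0,0,0, 0,0,0,0,0,0,0]' | head -1; python3 -c "
from cell import *
print(sign_off())"
```

```text
clock: 22.82
the job is handed in; nothing more can be done
None
```

The job is handed in at about 23 s: the lamp rocker was pressed off first, then the shield was pushed up until it stayed raised on its rear stops, and in the last picture the dish and the visible items sit where they were.

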